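# Clip the bran scoop onto the compost caddy's snap hook

## Task

Pick up the metal bran scoop and clip it to the snap hook on the side of the compost caddy: push the far bar of the ring on its handle down through the sprung gate until the gate snaps shut behind it, easing it through by feel and never forcing it (stop at the snap, before the ring is jammed into the bottom of the hook). Then let go and leave the scoop hanging at rest from the hook with the gate shut, and leave the other things on the bar where they are.

Things in the scene. Friction and masses are not known exactly. Their poses are not given: they have to be found in the camera images.
- scoop: Aluminium bran scoop, 0.1-0.18 kg, standing on its round cup (48 mm across, 34 high) with handle and ring level in the air. Flat handle 12 mm wide, 6 thick, mid-plane 28 mm above the cup's underside, from the cup to 100 mm from its axis; beyond it a ring in the handle's plane. Origin: centre of the cup's underside; +x along the handle to the ring, +z the cup's open side.
- scoop_grip (a point): Place to pinch the scoop: middle of the handle's thickness, 75 mm from the cup's axis, 57 mm before point ring_bar; axes as the scoop's. Pinch across the 12 mm width, firmly (80 N or more), as the ring is pushed at the end of this lever.
- ring_bar (a point): Middle of the far (outermost) straight bar of the scoop's ring, 132 mm from the cup's axis, 28 mm above the cup's underside. The ring is of round rod 5 mm thick; its opening is 27 mm long (along the handle) and 23 mm wide.
- caddy: Closed compost caddy of brushed steel with black collar and swing lid, 160 x 190 mm, 280 mm high, standing fast. Origin: centre of its underside; its flat hook side is at its x = -80 mm, facing its own -x (roughly the robot's right, -y); z up.
- hook_mount (a point): Point on the caddy's hook side, 218 mm above the bar top, on the snap hook's middle line; axes as the caddy's. The hook as a whole sits anywhere up to 11 mm above or below this point (not reported). Offsets for mid height: J of 8 mm rod in the x-z plane, stem x = -12 mm, upright nose x = -40 with its tip at z = +7, 20 mm clear between them, clear depth to z = -19.5.
- gate (a joint): Angle (rad) of the hook's gate, a 5 mm rod bridging the mouth, from its pivot on the stem (hook_mount x = -14, z = +4 mm) nearly level to the nose (x = -35, z = +3): 0 shut, grows as it is pressed down and inward, the only way it opens; stop at 1.15. A spring shuts it; the ring needs 3 to 8 N to get by. Pressing the held scoop with over 18 N on hook or caddy is forcing.
- cookie_jar: Glass cookie jar with an aluminium twist cap, 112 mm across, 152 mm high; origin under its centre. Leave alone.
- salt_shaker: Aluminium shaker, 38 mm across, 78 mm high; origin under its centre. Leave alone.
- pepper_shaker: Same as the salt shaker. Leave alone.
- spoon_rest: White ceramic spoon rest, a shallow dish 104 mm across and 16 mm high with a tab 60 mm long; origin under the dish's centre. Leave alone.
- hook_mouth (a point): On the caddy, at hook_mount + (-30.5, 0, +8.5) mm: where the middle of the level ring's far bar meets the shut gate if the hook is at mid height (else up to 11 mm higher or lower). Come down here from above, ring opening over the nose, handle pointing along the caddy's x. Pressed straight down, the bar gets by and the gate snaps shut 18 to 22 mm after first contact.
- hook_seat (a point): On the caddy, at hook_mount + (-30.5, 0, -17) mm: about where the bar's middle lies on the bottom of the hook at mid height (else up to 11 mm higher or lower; 25 mm under the gate contact). Pushing on there jams it. Once through, the scoop can be turned down about the bar and let go; it hangs beside the caddy, ring up, cup 30 to 60 mm over the bar top.
Mind the look-alikes: they are no part of the job. What is shaped like the scoop but green is not meant.

How it is judged:
On the way, in this order (a step that is already met when the one before it is completed fails the run):
1. the scoop is lifted off the bar (height (world z) of scoop above 0.08 m), for 0.1 s.
2. the scoop's ring presses the gate inward (value of joint gate above 0.3 rad and contact force between scoop and caddy above 0.5 N).
3. the ring's far bar is inside the hook and the gate has snapped shut behind it (value of joint gate below 0.1 rad and z of ring_bar in the frame of hook_mount between -0.033 and -0.004 m and x of ring_bar in the frame of hook_mount between -0.037 and -0.014 m), for 0.15 s.
At the end, for the whole second after the job is handed in: The gate is shut (under 0.1 rad), the middle of the ring's far bar is inside the hook (between stem and nose, within 12 mm sideways of its middle line and below the gate), the scoop hangs with its handle within 0.4 rad of upright, ring up, moving slower than 60 mm/s (all of step 3 and y of ring_bar in the frame of hook_mount between -0.012 and 0.012 m and angle between scoop's own x axis and vertical below 0.4 rad and linear speed of scoop below 0.06 m/s); the robot touches nothing.
It fails at once if the held scoop is forced: more than 18 N between it and the caddy or its hook while the fingers hold it (contact force between scoop and caddy above 18 N and contact force between the fingers and scoop above 1 N).
It fails at once if the robot touches the caddy or hook with more than 20 N (contact force between the arm and caddy above 20 N).
It fails at once if a bystander is shifted by more than 20 mm (distance of any of cookie_jar, salt_shaker, pepper_shaker, spoon_rest from where it was at the start of the episode above 0.02 m).
It also fails if it takes over 72 s, if anything falls off the work surface, if the arm or the gripper's body presses on something with over 40 N, if the wrist force passes 120 N, or if a joint passes its speed limit or range.

## Robot

A 6-joint arm with a two-finger parallel gripper is mounted at the origin on the work surface. World frame = base frame: x ahead of the robot, y to its left, z up, the work surface at z = 0. Lengths are in m, angles in rad, forces in N, time in s.
With the tool pointing down it reaches from about 0.225 to 0.875 m from the base axis. Payload 3.4 kg.
Tool frame: the origin (TCP) lies on the centre line of the jaws, within the pads' length; the fingertips stand 14 mm ahead of it and the grasp point (between the pads) lies 5 mm behind it; z points along the fingers, y is the line along which they close (so a half turn about z gives the same grasp; the last joint's range is limited). The gripper opens to 85 mm and grips with 20 to 120 N. Pads are 22 mm wide; open, the fingers measure 114 mm over their backs; the gripper's body (76 mm by 85 mm) begins 54 mm behind the grasp point. The pads swing forward as they close: fully open they stand 13 mm farther back than shut.
Start: joints at [1.166, 0.276, 1.505, -0, 1.361, -0.121], TCP at [0.161, 0.552, 0.245] pointing down, gripper open.
Joint ranges: [-2.89, 2.89], [-0.75, 2.08], [0.22, 2.7], [-1.18, 4.32], [0.11, 2.71], [-2.7, 2.7]. Speed limits (rad/s): [2.57, 2.57, 3.14, 3.14, 3.14, 3.14].

## Interface

Orientations are given as a unit quaternion [w, x, y, z].
In Python, from rig import manip, eyes gives the robot as it stands.
- The arm moves only by the shell command python3 -m creep 'ROWS' [FORCE]. ROWS is JSON, a list of rows, each a list of 5 numbers: the opening, from 0 (shut) to 1 (fully open), then the shift along the tool's x, y, z normalised to -1 to 1, where 1 is 0.5 m, then the turn about the tool's z normalised to -1 to 1, where 1 is 360 degrees. In form: [[fingers, dx, dy, dz, spin], ...]. A call has 1 to 10 rows; each row is the pose to reach, as a shift and turn from the pose commanded when the call began, along the tool's axes at that moment, turning the shorter way round; what a row does not reach only later rows make up. A row lasts 1/10 s, in which the tool goes at most 50 mm and 8.59 degrees, less where a joint would pass 70% of its speed; a pose out of reach is approached as far as the arm can. A call with a number of a shift or a turn outside -1 to 1 is refused whole. A call with a gripper value outside its range is refused whole. The fingers move at their own pace and stop on an object; FORCE is the grip in N (left out, the last holds). Time passes only in rows, so rows that repeat a pose let the fingers close. It gives the time, the measured TCP pose, the force, the opening and the grip force at its end, in the units of the state.
- manip.get_state(): the state, without advancing time (a new reading comes with each control period).
- eyes.get_image(name): name is "scene" or "top"; returns a dict with "frame" (384x512x3 uint8, red, green, blue), "fx", "fy", "cx", "cy" (pixels), "R" (3x3) and "t" (3): a world point X has camera coordinates R X + t. Camera axes: x right, y down, z forward; pixel columns grow to the right and rows downward; lengths in m; the calibration is good to about 2 mm. A picture is of the moment at which its call begins. There is no depth.
- manip.sign_off(): hands the job in; it is judged then, once.
Trained networks look in the newest picture that a camera, given by its name, has taken for a name from the list of things; names that differ only in an ending like _2 or _b are one class to them, and where a whole thing is asked for, a point or a joint stands for the part that bears it (a point fixed in the world has none). Each returns a list of dicts, best first, with "confidence" (0 to 1); they miss things now and then, are a little off and sometimes report something else, mostly with a low value. They report only what shows in the picture. A call takes as long as a camera call. They do not tell look-alikes from the thing itself.
- eyes.regions_of(camera, label): "mask" (384x512 bool, what is visible of it) and "bbox" ([left, top, right, bottom] in pixels, round what is visible of it).
- eyes.place_of(camera, label): "centre" ([column, row] in pixels: a listed point, or the origin of a listed thing).
The state is a dict: "clock": time; "qpos": joint angles; "qd": joint speeds; "effort": joint torques, N m; "position": TCP position; "ee_rot": TCP orientation; "contact_force": force on the tool from outside, world axes, zero at the start; "moment": the same for the moment, N m; "width": finger opening in m; "gripper_force": force on a finger pad.
Only numpy, scipy, OpenCV 4.12 (cv2) and the standard library are available. Lean on these libraries where they do the work, as an engineer would, in place of code of your own. Each camera call takes 0.05 s, during which the arm holds its last target. There are 200 camera calls.

## Working session

There is one attempt and no reset: what is moved stays moved. The work goes in short steps, Python scripts to look and compute and a shell command to move; the robot and the scene stay as the last step left them, time stands still between calls to the robot, and variables do not carry over. Pictures are saved under pics/ and viewed, at most 10 in all, crops included, and the job is handed in when it is done.

```bash
mkdir -p pics; ls
python3 - <<'E'
from rig import manip, eyes
import cv2,numpy as np
s=manip.get_state(); print({k:np.round(v,3) for k,v in s.items()})
for n in ("scene","top"):
    im=eyes.get_image(n); cv2.imwrite(f"pics/{n}0.png",im["frame"][:,:,::-1])
    np.savez(f"{n}.npz",**im)
    print(n,im["fx"],im["cx"],im["cy"],np.round(im["R"],4).tolist(),np.round(im["t"],4))
    for l in ("scoop","scoop_grip","ring_bar","hook_mount","hook_mouth","hook_seat","caddy","gate"):
        print(l,[(np.round(d["centre"],1).tolist(),round(d["confidence"],2)) for d in (eyes.place_of(n,l) if l!="gate" else [])])
E
```

```text
pics
{'clock': np.float64(0.0), 'qpos': array([ 1.166,  0.277,  1.506,  0.   ,  1.361, -0.121]), 'qd': array([-0.   ,  0.001, -0.   ,  0.   , -0.002,  0.001]), 'effort': array([ 1.0000e-03, -4.1678e+01, -2.4581e+01,  0.0000e+00,  1.1000e-02,
       -0.0000e+00]), 'position': array([0.161, 0.552, 0.244]), 'ee_rot': array([-0.   ,  0.141,  0.99 , -0.001]), 'contact_force': array([ 0.613,  0.328, -0.004]), 'moment': array([-0.027, -0.044,  0.029]), 'gripper_force': np.float64(0.0), 'width': np.float64(0.085)}
scene 434.18069705936404 247.6126515231151 194.07762962752682 [[-0.1823, 0.9832, 0.0014], [0.6106, 0.1143, -0.7836], [-0.7707, -0.142, -0.6212]] [ 0.2898 -0.2057  1.6212]
scoop [([238.0, 191.3], 0.9), ([330.8, 200.4], 0.88), ([178.7, 183.3], 0.81), ([125.8, 192.7], 0.71), ([235.3, 219.0], 0.58)]
scoop_grip [([316.0, 206.2], 0.73), ([103.2, 196.4], 0.69), ([199.1, 177.6], 0.67), ([262.1, 180.0], 0.6), ([242.0, 231.1], 0.55), ([244.2, 298.1], 0.41)]
ring_bar [([87.2, 203.2], 0.93), ([247.5, 241.9], 0.67), ([306.9, 215.8], 0.66), ([276.6, 172.3], 0.57), ([212.2, 181.1], 0.56), ([234.1
[... 167 characters left out ...]
2], 0.46)]
gate []
top 369.1204330859781 251.95752365691914 188.41133862818847 [[-0.0263, -0.9996, -0.0053], [-0.9974, 0.0266, -0.0673], [0.0674, 0.0035, -0.9977]] [-0.1509  0.5884  1.2587]
scoop [([373.8, 223.2], 0.88), ([273.5, 211.5], 0.79), ([346.4, 250.1], 0.77), ([195.2, 253.4], 0.56)]
scoop_grip [([391.7, 204.2], 0.83), ([319.4, 249.1], 0.76), ([204.5, 232.9], 0.66), ([260.4, 194.6], 0.61), ([258.3, 259.6], 0.61)]
ring_bar [([256.3, 178.7], 0.72), ([245.3, 268.8], 0.71), ([211.2, 220.0], 0.67), ([304.6, 249.6], 0.54), ([399.6, 193.4], 0.52)]
hook_mount [([163.2, 146.8], 0.76)]
hook_mouth [([170.0, 141.2], 0.62)]
hook_seat [([172.6, 140.0], 0.67)]
caddy [([162.5, 176.4], 0.81)]
gate []
```

Run:
```python
import cv2
for n,(a,b,c,d) in {"scene":(70,130,420,330),"top":(110,90,430,300)}.items():
    im=cv2.imread(f"pics/{n}0.png")[b:d,a:c]; k=800/(c-a)
    cv2.imwrite(f"pics/{n}0c.png",cv2.resize(im,None,fx=k,fy=k,interpolation=cv2.INTER_CUBIC))
```

```text
(no output)
```

View pics/scene0c.png

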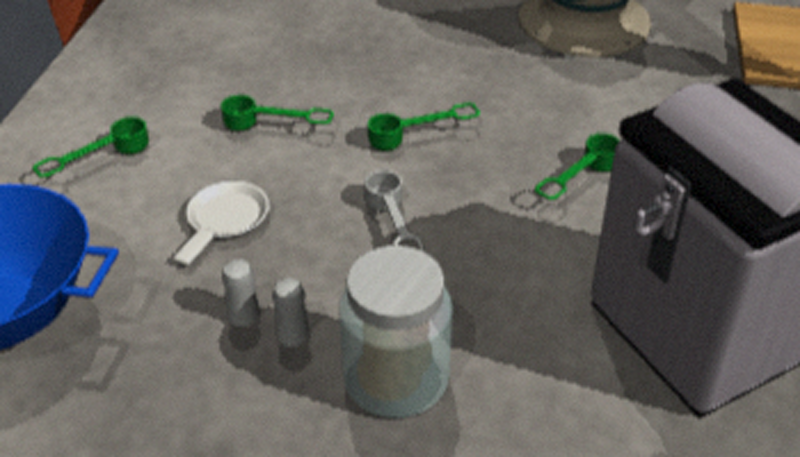

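View pics/top0c.png

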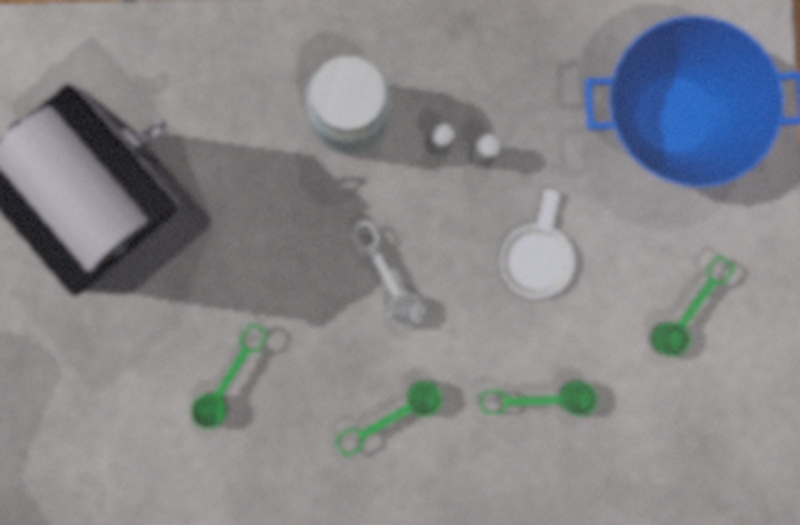

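The one grey scoop is at top ≈(272,212) with its ring at ≈(256,180), and at scene ≈(237,211) partly behind the jar. The caddy's hook side faces +x/−y. Next I'll triangulate.

```bash
cat > h.py <<'E'
import numpy as np
from scipy.optimize import least_squares
C={n:dict(np.load(f"{n}.npz")) for n in("scene","top")}
def proj(n,X):
    c=C[n]; p=np.asarray(X)@c["R"].T+c["t"]
    return np.stack([c["fx"]*p[...,0]/p[...,2]+c["cx"],c["fy"]*p[...,1]/p[...,2]+c["cy"]],-1)
def tri(us,ut):
    return least_squares(lambda X:np.r_[proj("scene",X)-us,proj("top",X)-ut],[.4,.2,.1])
def onz(n,u,z):
    c=C[n]; d=c["R"].T@[(u[0]-c["cx"])/c["fx"],(u[1]-c["cy"])/c["fy"],1]; o=-c["R"].T@c["t"]
    return o+d*(z-o[2])/d[2]
E
python3 - <<'E'
from h import *
from rig import eyes
for l,a,b in [("scoop",(235.3,219),(273.5,211.5)),("grip",(242,231.1),(260.4,194.6)),("ring",(247.5,241.9),(256.3,178.7)),("mount",(363,220.7),(163.2,146.8)),("mouth",(354.6,226.4),(170,141.2)),("seat",(349.7,231.4),(172.6,140)),("caddy",(373.7,274.7),(162.5,176.4))]:
    r=tri(a,b); print(l,r.x.round(4),r.fun.round(1))
for l,u,z in [("scoop",(273.5,211.5),0),("grip",(260.4,194.6),.028),("ring",(256.3,178.7),.028),("mount",(163.2,146.8),.218),("mouth",(170,141.2),.2265),("seat",(172.6,140),.201),("caddy",(162.5,176.4),0)]: print("top",l,onz("top",u,z).round(4))
for l,u,z in [("scoop",(235.3,219),0),("grip",(242,231.1),.028),("ring",(247.5,241.9),.028),("mount",(363,220.7),.218),("mouth",(354.6,226.4),.2265),("seat",(349.7,231.4),.201)]: print("scene",l,onz("scene",u,z).round(4))
# masks: scoop in top by region; jar
for cam in ("scene","top"):
    for l in ("scoop","caddy","cookie_jar"):
        for i,d in enumerate(eyes.regions_of(cam,l)):
            m=d["mask"]; ys,xs=m.nonzero(); print(cam,l,i,round(d["confidence"],2),d["bbox"],xs.mean().round(1),ys.mean().round(1)); np.save(f"m_{cam}_{l}_{i}.npy",m)
E
```

```text
scoop [ 0.5024 -0.2387  0.0013] [-0.2 -0.  -0.2  0. ]
grip [ 0.5633 -0.2018  0.0155] [ 1.6  0.1  1.9 -0.4]
ring [ 0.6164 -0.1814  0.0292] [-0.2 -0.  -0.3  0.1]
mount [0.6998 0.0876 0.2229] [ 0.6 -0.1  0.8 -0. ]
mouth [0.7168 0.0698 0.2185] [ 0.3 -0.   0.4 -0. ]
seat [0.7224 0.0622 0.208 ] [ 0.8 -0.1  1.1 -0.1]
caddy [ 0.6372  0.1515 -0.0079] [-0.3  0.  -0.4  0. ]
top scoop [ 0.5025 -0.2396  0.    ]
top grip [ 0.5615 -0.1949  0.028 ]
top ring [ 0.6167 -0.1823  0.028 ]
top mount [0.7007 0.0913 0.218 ]
top mouth [0.7151 0.0691 0.2265]
top seat [0.7237 0.067  0.201 ]
top caddy [0.6363 0.148  0.    ]
scene scoop [ 0.5009 -0.2385 -0.    ]
scene grip [ 0.5769 -0.2034  0.028 ]
scene ring [ 0.6152 -0.181   0.028 ]
scene mount [0.6946 0.0873 0.218 ]
scene mouth [0.726  0.0679 0.2265]
scene seat [0.7152 0.0615 0.201 ]
scene scoop 0 0.81 [302.3, 188.0, 342.6, 213.9] 325.6 201.3
scene scoop 1 0.72 [231.3, 177.8, 280.0, 196.1] 244.7 185.9
scene scoop 2 0.68 [85.7, 180.7, 133.0, 207.4] 121.2 190.7
scene scoop 3 0.6 [171.7, 174.7, 205.0, 184.9] 178.2 179.1
scene scoop 4 0.58 [226.5, 207.6, 256.0, 239.3] 239.3 217.5
scene caddy 0 0.8 [329.0, 163.7, 455.6, 315.3] 386.3 234.8
scene cookie_jar 0 0.55 [219.2, 240.1, 268.6, 311.8] 243.0 275.4
top scoop 0 0.88 [368.4, 201.2, 398.5, 235.0] 381.3 219.8
top scoop 1 0.78 [251.6, 243.9, 283.1, 264.0] 273.9 251.9
top scoop 2 0.76 [251.0, 180.7, 280.3, 219.4] 267.5 206.8
top scoop 3 0.59 [305.9, 243.0, 347.4, 258.1] 331.7 249.3
top caddy 0 0.59 [94.5, 126.3, 194.3, 209.8] 144.9 167.6
top caddy 1 0.18 [256.9, 189.4, 278.6, 223.8] 267.7 207.2
top cookie_jar 0 0.88 [230.8, 113.8, 267.7, 154.9] 248.3 131.9
```

Run:
```python
from h import *
import cv2
a=C["scene"]["frame"][155:325,320:460][:,:,::-1]; b=C["top"]["frame"][120:216,90:200][:,:,::-1]
cv2.imwrite("pics/cad.png",np.hstack([cv2.resize(a,(420,510),interpolation=3),cv2.resize(b,(380,332),interpolation=3).copy() if 0 else cv2.copyMakeBorder(cv2.resize(b,(380,332),interpolation=3),0,178,0,0,0)]))
A=onz("scene",(330.3,262.6),0);B=onz("scene",(377.6,310.7),0);print(A,B,np.linalg.norm(A-B),np.degrees(np.arctan2(*(B-A)[1::-1])))
```

```text
[0.62277763 0.04066002 0.        ] [0.75530409 0.15498829 0.        ] 0.17502632231595977 40.783769611522786
```

View pics/cad.png

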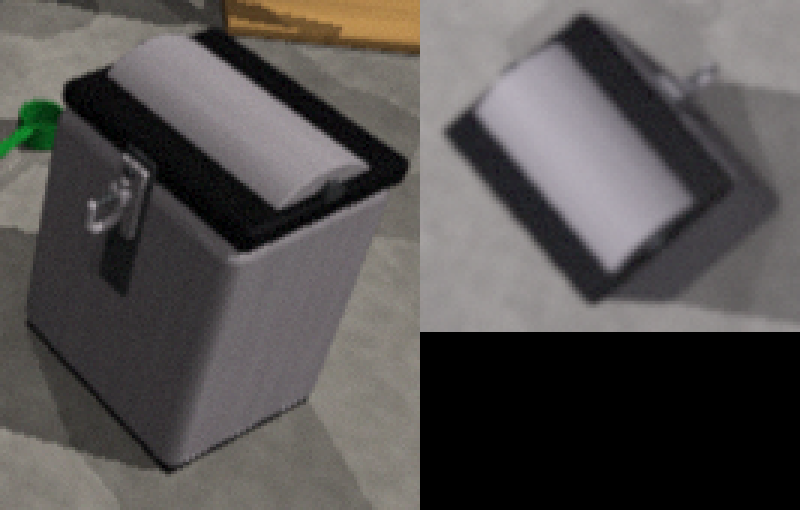

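Run:
```python
from h import *
import cv2
from scipy.optimize import minimize
g=lambda x,y:onz("scene",(320+x/3,155+y/3),0)[:2]
P,Q=g(28,323),g(306,401); print("centre",(P+Q)/2)
for a,b in [((40,337),(155,462)),((185,465),(300,405))]:
    d=g(*b)-g(*a); print(np.degrees(np.arctan2(d[1],d[0])))
M={n:np.load(f"m_{n}_caddy_0.npy") for n in("scene","top")}
def sil(n,p):
    x,y,th,H,w=p; c,s=np.cos(th),np.sin(th); pts=[]
    for z,r,e in((0.003,.012,0),(H-.03,.012,0),(H-.03,.01,w),(H,.01,w)):
        for sx in(-1,1):
            for sy in(-1,1):
                for t in np.linspace(0,2*np.pi,12):
                    u=sx*(.08+e-r)+r*np.cos(t);v=sy*(.095+e-r)+r*np.sin(t); pts.append((x+c*u-s*v,y+s*u+c*v,z))
    hl=cv2.convexHull(proj(n,np.array(pts)).astype(np.float32))
    m=np.zeros((1536,2048),np.uint8); cv2.fillConvexPoly(m,np.round(hl*4+1.5).astype(int),1)
    return cv2.resize(m*1.,(512,384),interpolation=cv2.INTER_AREA)
def cost(p): return sum(np.abs(sil(n,p)-M[n]).sum() for n in M)
best=None
for th in(128,131,134):
    r=minimize(cost,[.637,.149,np.radians(th),.26,.003],method="Nelder-Mead",options=dict(initial_simplex=np.array([.637,.149,np.radians(th),.26,.003])+np.vstack([np.zeros(5),np.diag([.01,.01,.05,.015,.003])]),maxiter=400))
    x=r.x; print(r.fun,x.round(4),np.degrees(x[2]).round(1),"mount",(x[:2]-.08*np.array([np.cos(x[2]),np.sin(x[2])])).round(4))
```

```text
centre [0.64592346 0.15189409]
38.827674954916006
129.1421079570473
590.4375 [ 6.425e-01  1.505e-01  2.265e+00  2.564e-01 -2.000e-04] 129.8 mount [0.6937 0.089 ]
636.3125 [0.6443 0.1504 2.2914 0.2582 0.    ] 131.3 mount [0.697  0.0903]
587.625 [0.6429 0.1506 2.2663 0.2566 0.    ] 129.9 mount [0.6942 0.0892]
```

```bash
cat >> h.py <<'E'
from scipy.spatial.transform import Rotation as Ro
def go(x,y,z,yaw):
    from rig import manip
    s=manip.get_state(); q=s["ee_rot"]; R=Ro.from_quat([q[1],q[2],q[3],q[0]]).as_matrix()
    d=R.T@(np.array([x,y,z])-s["position"]); cy=np.degrees(np.arctan2(R[1,0],R[0,0]))
    sp=-((yaw-cy+180)%360-180)
    print("t",s["clock"],"pos",s["position"].round(4),"yaw",cy.round(2),"F",s["contact_force"].round(1),"M",s["moment"].round(2),"w",round(float(s["width"]),4),"gf",round(float(s["gripper_force"]),1),"tilt",(R[:,2]).round(3),"q",s["qpos"].round(2))
    print("shift",(d/.5).round(4),"spin",round(sp/360,4),"dist",np.linalg.norm(d).round(4))
E
python3 - <<'E'
from h import *
print(onz("top",(248.8,128),.152), onz("scene",((395/2.286)+70,130+288/2.286),.152))
go(.569,-.2055,.2,26.5)
E
```

```text
[ 0.76536739 -0.1620219   0.152     ] [ 0.78296184 -0.16047316  0.152     ]
t 1.1 pos [0.161  0.552  0.2453] yaw 163.74 F [-1.  -0.1  0.4] M [-0.06  0.    0.02] w 0.0854 gf 0.0 tilt [ 0.  0. -1.] q [ 1.17  0.28  1.5  -0.    1.36 -0.12]
shift [-1.2075 -1.226   0.0906] spin 0.3812 dist 0.8616
```

```bash
T='[0.6,-0.6,-0.61,0,0.19]'; python3 -m creep '[[0.6,-0.6,-0.61,0,0.19],[0.6,-0.6,-0.61,0,0.19],[0.6,-0.6,-0.61,0,0.19],[0.6,-0.6,-0.61,0,0.19],[0.6,-0.6,-0.61,0,0.19],[0.6,-0.6,-0.61,0,0.19],[0.6,-0.6,-0.61,0,0.19],[0.6,-0.6,-0.61,0,0.19],[0.6,-0.6,-0.61,0,0.19],[0.6,-0.6,-0.61,0,0.19]]' 100; python3 -c "
from h import *
go(.569,-.2055,.12,26.5)"
```

```text
clock: 2.1
position: [0.3653, 0.1725, 0.2455]
ee_rot: [0.001, 0.675, 0.737, 0.0]
contact_force: [-0.1, 0.2, 0.1]
width: 0.0512
gripper_force: 0.0
t 2.1 pos [0.3653 0.1725 0.2455] yaw 95.03 F [-0.1  0.2  0.1] M [-0.02  0.03  0.03] w 0.0512 gf 0.0 tilt [ 0.002 -0.001 -1.   ] q [ 0.27  0.01  1.83 -0.    1.3   0.18]
shift [-0.7884  0.3391  0.2526] spin 0.1904 dist 0.4473
```

```bash
python3 -m creep '[[0.6,-0.788,0.339,0.25,0.19],[0.6,-0.788,0.339,0.25,0.19],[0.6,-0.788,0.339,0.25,0.19],[0.6,-0.788,0.339,0.25,0.19],[0.6,-0.788,0.339,0.25,0.19],[0.6,-0.788,0.339,0.25,0.19],[0.6,-0.788,0.339,0.25,0.19],[0.6,-0.788,0.339,0.25,0.19],[0.6,-0.788,0.339,0.25,0.19],[0.6,-0.788,0.339,0.25,0.19]]'
python3 - <<'E'
from h import *
from rig import eyes
import cv2
go(.569,-.2055,.023,26.5)
a=eyes.get_image("scene")["frame"][185:285,200:300,::-1]; b=eyes.get_image("top")["frame"][160:240,220:320,::-1]
cv2.imwrite("pics/pre.png",np.hstack([cv2.resize(a,(400,400),interpolation=3),cv2.resize(b,(400,320),interpolation=3) if 0 else cv2.copyMakeBorder(cv2.resize(b,(400,320),interpolation=3),0,80,0,0,0)]))
E
```

```text
clock: 3.1
position: [0.5717, -0.2053, 0.1179]
ee_rot: [0.001, 0.973, 0.232, 0.0]
contact_force: [-0.1, 1.3, 0.4]
width: 0.0512
gripper_force: 0.0
t 3.1 pos [ 0.5717 -0.2053  0.1179] yaw 26.78 F [-0.1  1.3  0.4] M [0.04 0.03 0.  ] w 0.0512 gf 0.0 tilt [ 0.001 -0.001 -1.   ] q [-0.46  0.42  1.62 -0.    1.1   0.65]
shift [-0.005  -0.0025  0.1898] spin 0.0008 dist 0.095
```

View pics/pre.png

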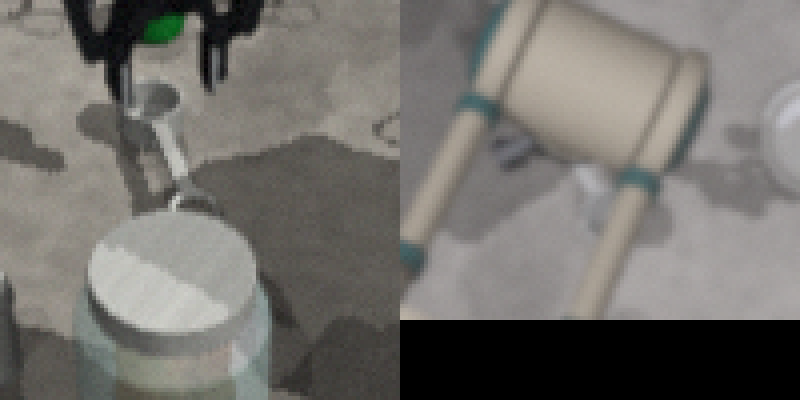

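The open fingers straddle the handle line, with the handle at ≈(170,140) in the left crop. I'll descend and pinch.

```bash
python3 -m creep '[[0.6,-0.005,-0.002,0.08,0],[0.6,-0.005,-0.002,0.14,0],[0.6,-0.005,-0.002,0.18,0],[0.6,-0.005,-0.002,0.19,0],[0,-0.005,-0.002,0.19,0],[0,-0.005,-0.002,0.19,0],[0,-0.005,-0.002,0.19,0],[0,-0.005,-0.002,0.19,0],[0,-0.005,-0.002,0.19,0],[0,-0.005,-0.002,0.19,0]]' 110; python3 -c "
from h import *
go(.569,-.2055,.3,26.5)"
```

```text
clock: 4.2
position: [0.5677, -0.2018, 0.0264]
ee_rot: [0.001, 0.973, 0.233, 0.001]
contact_force: [2.7, 1.3, 4.1]
width: 0.0086
gripper_force: 107.3
t 4.2 pos [ 0.5677 -0.2018  0.0264] yaw 26.91 F [2.7 1.3 4.1] M [ 0.15 -0.29  0.01] w 0.0086 gf 107.3 tilt [ 0.003 -0.001 -1.   ] q [-0.46  0.51  1.74  0.    0.89  0.64]
shift [ 3.000e-04  8.900e-03 -5.473e-01] spin 0.0011 dist 0.2737
```

```bash
python3 -m creep '[[0,0,0,-0.03,0],[0,0,0,-0.1,0],[0,0,0,-0.2,0],[0,0,0,-0.3,0],[0,0,0,-0.4,0],[0,0,0,-0.5,0],[0,0,0,-0.56,0],[0,0,0,-0.56,0],[0,0,0,-0.56,0],[0,0,0,-0.56,0]]'
python3 - <<'E'
from h import *
from rig import eyes
import cv2
go(.569,-.2055,.3,26.5)
a=eyes.get_image("scene")["frame"][90:250,180:340,::-1]; b=eyes.get_image("top")["frame"][140:260,200:360,::-1]
cv2.imwrite("pics/lift.png",np.hstack([cv2.resize(a,(400,400),interpolation=3),cv2.copyMakeBorder(cv2.resize(b,(400,300),interpolation=3),0,100,0,0,0)]))
for n in("scene","top"):
    for l in ("scoop","ring_bar"): print(n,l,[(np.round(d["centre"],1).tolist(),round(d["confidence"],2)) for d in eyes.place_of(n,l)])
E
```

```text
clock: 5.2
position: [0.5652, -0.2012, 0.3029]
ee_rot: [-0.001, 0.973, 0.233, -0.002]
contact_force: [-0.4, 0.9, -0.8]
width: 0.0087
gripper_force: 107.3
t 5.2 pos [ 0.5652 -0.2012  0.3029] yaw 26.93 F [-0.4  0.9 -0.8] M [ 0.01 -0.04  0.04] w 0.0087 gf 107.3 tilt [-0.004  0.002 -1.   ] q [-0.46  0.29  1.34 -0.    1.51  0.64]
shift [0.0029 0.0112 0.0057] spin 0.0012 dist 0.0065
scene scoop [([332.0, 199.4], 0.8), ([234.9, 138.4], 0.68), ([240.2, 192.5], 0.58), ([178.1, 183.9], 0.55), ([126.8, 193.8], 0.53)]
scene ring_bar [([274.1, 178.2], 0.92), ([87.4, 205.2], 0.8), ([305.1, 215.8], 0.73), ([248.1, 155.6], 0.67), ([214.4, 180.0], 0.62)]
top scoop [([344.3, 247.6], 0.77), ([276.9, 211.1], 0.59), ([196.5, 252.3], 0.57), ([372.8, 225.3], 0.55), ([276.4, 247.2], 0.47)]
top ring_bar [([400.8, 194.0], 0.88), ([304.5, 247.5], 0.83), ([245.6, 267.1], 0.77), ([212.7, 223.1], 0.45)]
```

View pics/lift.png

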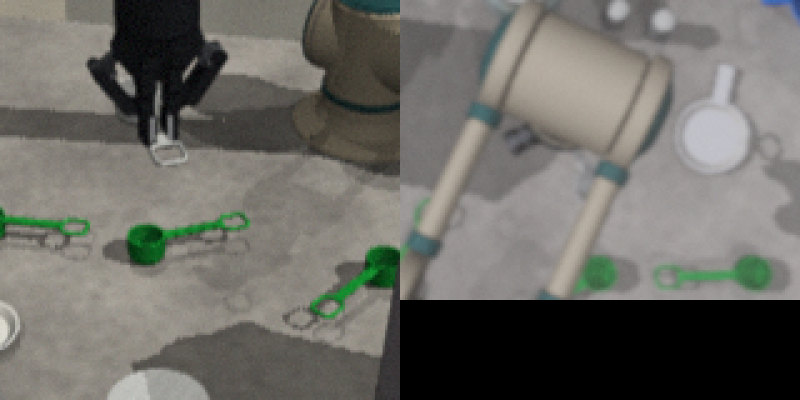

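```bash
cat >> h.py <<'E'
def pose():
    from rig import manip
    s=manip.get_state(); q=s["ee_rot"]; return s["position"],Ro.from_quat([q[1],q[2],q[3],q[0]]).as_matrix()
E
python3 - <<'E'
from h import *
p,R=pose()
for o in [(.057,0,-.005),(.062,0,-.005),(.052,0,-.005),(.057,0,0),(.057,0,-.01)]: print(o,proj("scene",p+R@np.array(o)).round(1))
print("cup",proj("scene",p+R@np.array([-.075,0,.023])).round(1))
c,s=np.cos(np.radians(129.8)),np.sin(np.radians(129.8)); m=np.array([.717,.0665]); print("grip over hook",m-.057*np.array([c,s]))
go(*(m-.057*np.array([c,s])-.06*np.array([c,s])),.303,129.8)
E
```

```text
(0.057, 0, -0.005) [249.9 153.5]
(0.062, 0, -0.005) [250.5 154.7]
(0.052, 0, -0.005) [249.2 152.4]
(0.057, 0, 0) [249.9 155.4]
(0.057, 0, -0.01) [249.9 151.7]
cup [234.8 135.3]
grip over hook [0.75348625 0.02270784]
t 5.5 pos [ 0.5661 -0.2014  0.3042] yaw 26.94 F [ 0.4 -0.2 -1.2] M [ 0.05 -0.09  0.01] w 0.0085 gf 107.3 tilt [-0.002  0.001 -1.   ] q [-0.46  0.29  1.34  0.    1.51  0.64]
shift [ 0.5639 -0.1129  0.002 ] spin -0.2857 dist 0.2875
```

```bash
python3 -m creep '[[0,0.1,-0.02,0,-0.02],[0,0.2,-0.04,0,-0.04],[0,0.3,-0.06,0,-0.07],[0,0.4,-0.08,0,-0.1],[0,0.5,-0.1,0,-0.13],[0,0.56,-0.113,0,-0.16],[0,0.56,-0.113,0,-0.18],[0,0.56,-0.113,0,-0.2],[0,0.56,-0.113,0,-0.22],[0,0.56,-0.113,0,-0.24]]'; python3 -c "
from h import *
go(.7715,.0007,.265,129.8)"
```

```text
clock: 6.5
position: [0.7905, -0.024, 0.3043]
ee_rot: [-0.001, 0.57, 0.821, -0.0]
contact_force: [-0.4, 0.8, -1.4]
width: 0.0089
gripper_force: 107.5
t 6.5 pos [ 0.7905 -0.024   0.3043] yaw 110.47 F [-0.4  0.8 -1.4] M [ 0.01 -0.03  0.02] w 0.0089 gf 107.5 tilt [-0.001  0.    -1.   ] q [-0.12  0.61  0.81  0.    1.72 -0.48]
shift [ 0.0596 -0.0182  0.0787] spin -0.0537 dist 0.0502
```

```bash
python3 -m creep '[[0,0,0,0.02,-0.02],[0,0,0,0.05,-0.04],[0,0.02,-0.006,0.079,-0.054],[0,0.04,-0.012,0.079,-0.054],[0,0.06,-0.018,0.079,-0.054],[0,0.06,-0.018,0.079,-0.054],[0,0.06,-0.018,0.079,-0.054],[0,0.06,-0.018,0.079,-0.054]]'
python3 - <<'E'
from h import *
from rig import eyes
import cv2
go(.7535,.0227,.245,129.8)
A=eyes.get_image("scene")["frame"]; B=eyes.get_image("top")["frame"]
cv2.imwrite("pics/s1.png",A[:,:,::-1]);cv2.imwrite("pics/t1.png",B[:,:,::-1])
a=A[175:265,310:400,::-1]; b=B[110:180,140:210,::-1]
cv2.imwrite("pics/hook.png",np.hstack([cv2.resize(a,(400,400),interpolation=3),cv2.resize(b,(400,400),interpolation=3)]))
p,R=pose(); X=p+R@np.array([.057,0,-.005])
for n in("scene","top"):
    print("pred bar",proj(n,X).round(1))
    for l in ("ring_bar","hook_mouth","hook_seat","hook_mount"): print(n,l,[(np.round(d["centre"],1).tolist(),round(d["confidence"],2)) for d in eyes.place_of(n,l)])
E
```

```text
clock: 7.3
position: [0.7721, 0.0005, 0.2668]
ee_rot: [0.001, 0.427, 0.904, 0.0]
contact_force: [0.1, -0.8, -1.5]
width: 0.0089
gripper_force: 107.4
t 7.3 pos [7.721e-01 5.000e-04 2.668e-01] yaw 129.5 F [ 0.1 -0.8 -1.5] M [0.03 0.05 0.02] w 0.0089 gf 107.4 tilt [ 0.002 -0.    -1.   ] q [-0.09  0.58  0.96 -0.    1.6  -0.78]
shift [ 0.058  -0.0005  0.0435] spin -0.0008 dist 0.0363
pred bar [346.2 211.9]
scene ring_bar [([345.2, 213.6], 0.85), ([84.8, 206.6], 0.84), ([273.7, 174.1], 0.83), ([214.5, 182.3], 0.8), ([304.7, 215.7], 0.54)]
scene hook_mouth [([351.6, 225.1], 0.76)]
scene hook_seat [([351.2, 231.8], 0.56)]
scene hook_mount [([362.8, 220.2], 0.76)]
pred bar [175.1 130.6]
top ring_bar [([400.3, 194.2], 0.88), ([246.6, 266.0], 0.71), ([177.0, 133.9], 0.63), ([305.4, 246.7], 0.53), ([215.2, 220.4], 0.52)]
top hook_mouth [([169.3, 142.0], 0.78)]
top hook_seat [([172.6, 141.1], 0.72), ([166.3, 145.6], 0.63)]
top hook_mount []
```

View pics/hook.png

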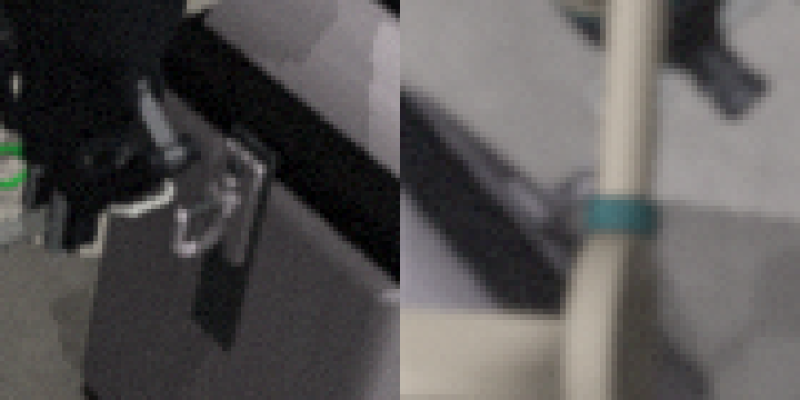

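```bash
python3 - <<'E'
from h import *
th=np.radians(129.8);cx=np.array([np.cos(th),np.sin(th),0])
for us,ut in [((350.6,223),(174.5,140.3)),((350.6,223),(173.5,141)),((350.3,222.5),(175.5,139.5))]:
    r=tri(us,ut);print("tip",r.x.round(4),r.fun.round(1))
M=np.array([.6965,.0893,.218])
for h in(-.011,0,.011):
    f=lambda x,z,n:proj(n,M+cx*x+np.array([0,0,z+h])).round(1)
    print(h,"tip s",f(-.04,.007,"scene"),"t",f(-.04,.007,"top"),"bottom s",f(-.026,-.0275,"scene"),"stemtop",f(-.012,.02,"scene"),"gatepiv",f(-.014,.004,"scene"))
E
python3 - <<'E'
import cv2,numpy as np
a=cv2.imread("pics/scene0.png")[200:245,335:380];b=cv2.imread("pics/top0.png")[125:165,150:190]
cv2.imwrite("pics/hk0.png",np.hstack([cv2.resize(a,(400,400),interpolation=3),cv2.resize(b,(400,400),interpolation=3)]))
E
```

```text
tip [0.7173 0.0584 0.2266] [-0.6  0.  -0.9  0.1]
tip [0.7156 0.0596 0.2255] [-0.1  0.  -0.2  0. ]
tip [0.719  0.0565 0.2292] [-1.   0.1 -1.4  0.1]
-0.011 tip s [349.2 229. ] t [174.5 139.6] bottom s [351.9 238.4] stemtop [360.4 220.1] gatepiv [358.4 226. ]
0 tip s [350.  225.1] t [173.7 138.8] bottom s [352.7 234.7] stemtop [361.2 216.2] gatepiv [359.3 222.2]
0.011 tip s [350.7 221.3] t [172.9 138.1] bottom s [353.4 231. ] stemtop [362.1 212.3] gatepiv [360.1 218.3]
```

View pics/hk0.png

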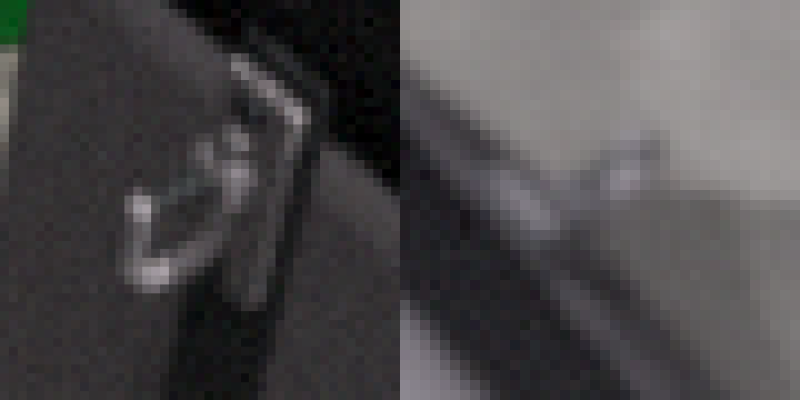

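In the enlarged hook crop the nose tip is at scene ≈(350.5,222) and the J's bottom at ≈(352,231.5), which puts the hook about 9 mm above mid height. I'll move the bar above the mouth and check.

```bash
python3 -c "
from h import *
go(.7497,.0223,.258,129.8)"
```

```text
t 7.8 pos [7.716e-01 7.000e-04 2.657e-01] yaw 129.53 F [ 0.3 -0.3 -0.8] M [ 0.04  0.07 -0.03] w 0.0088 gf 107.4 tilt [-0.  0. -1.] q [-0.09  0.58  0.96  0.    1.6  -0.78]
shift [ 0.0613 -0.0063  0.0155] spin -0.0008 dist 0.0318
```

```bash
python3 -m creep '[[0,0.015,-0.002,0.005,-0.001],[0,0.03,-0.003,0.01,-0.001],[0,0.045,-0.005,0.015,-0.001],[0,0.061,-0.006,0.015,-0.001],[0,0.061,-0.006,0.015,-0.001],[0,0.061,-0.006,0.015,-0.001]]'
python3 - <<'E'
from h import *
from rig import eyes
import cv2
go(.7497,.0223,.245,129.8)
A=eyes.get_image("scene")["frame"]; B=eyes.get_image("top")["frame"]
a=A[190:240,325:375,::-1]; b=B[115:165,145:195,::-1]
cv2.imwrite("pics/hook2.png",np.hstack([cv2.resize(a,(400,400),interpolation=3),cv2.resize(b,(400,400),interpolation=3)]))
p,R=pose()
for y in(-.014,0,.014):
  for x in (.057,.025): print("pred ring",x,y,proj("scene",p+R@np.array([x,y,-.0016])).round(1),proj("top",p+R@np.array([x,y,-.0016])).round(1))
for n in("scene","top"):
    for l in ("ring_bar",): print(n,l,[(np.round(d["centre"],1).tolist(),round(d["confidence"],2)) for d in eyes.place_of(n,l)])
E
```

```text
clock: 8.4
position: [0.7498, 0.0227, 0.2588]
ee_rot: [0.0, 0.423, 0.906, 0.0]
contact_force: [0.2, -1.2, -0.8]
width: 0.0087
gripper_force: 107.4
t 8.4 pos [0.7498 0.0227 0.2588] yaw 129.93 F [ 0.2 -1.2 -0.8] M [0.06 0.05 0.01] w 0.0087 gf 107.4 tilt [ 0.001 -0.    -1.   ] q [-0.06  0.54  1.04 -0.    1.56 -0.76]
shift [-0.0004 -0.0008  0.0275] spin 0.0004 dist 0.0138
pred ring 0.057 -0.014 [351.7 206.6] [171.6 143.1]
pred ring 0.025 -0.014 [339.6 211.4] [180.2 135.7]
pred ring 0.057 0 [356.1 210.3] [168.4 139.4]
pred ring 0.025 0 [344.  215.3] [177. 132.]
pred ring 0.057 0.014 [360.6 214.2] [165.2 135.8]
pred ring 0.025 0.014 [348.4 219.3] [173.8 128.4]
scene ring_bar [([87.0, 206.0], 0.94), ([276.3, 175.3], 0.8), ([215.1, 182.6], 0.75), ([307.6, 213.3], 0.47), ([351.6, 231.7], 0.45)]
top ring_bar [([247.3, 267.3], 0.86), ([303.8, 249.4], 0.75), ([215.7, 219.2], 0.72), ([171.6, 137.8], 0.68), ([401.7, 192.8], 0.54)]
```

View pics/hook2.png

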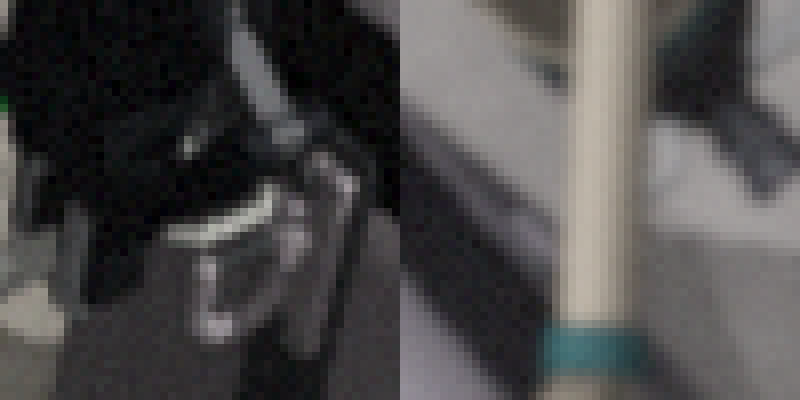

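The ring's near rod runs (345.6,219.4)–(359.4,214.4), as predicted. The nose tip is at (350.6,222), so the bar is lined up above the mouth. I'll ease it down.

```bash
python3 -m creep '[[0,0,0,0.008,0],[0,0,0,0.016,0],[0,0,0,0.024,0],[0,0,0,0.028,0],[0,0,0,0.03,0],[0,0,0,0.03,0]]'; python3 -m creep '[[0,0,0,0.002,0],[0,0,0,0.004,0],[0,0,0,0.006,0],[0,0,0,0.006,0]]';python3 -c "
from h import *
go(.7497,.0223,.23,129.8)"
```

```text
clock: 9.2
position: [0.7499, 0.0224, 0.243]
ee_rot: [-0.0, 0.423, 0.906, -0.0]
contact_force: [-0.0, -0.1, -0.4]
width: 0.0089
gripper_force: 107.4
clock: 9.6
position: [0.7498, 0.0224, 0.2402]
ee_rot: [-0.0, 0.423, 0.906, 0.0]
contact_force: [-0.8, -0.3, -0.4]
width: 0.009
gripper_force: 107.4
t 9.6 pos [0.7498 0.0224 0.2402] yaw 129.89 F [-0.8 -0.3 -0.4] M [0.   0.07 0.02] w 0.009 gf 107.4 tilt [-0.  0. -1.] q [-0.06  0.55  1.07  0.    1.52 -0.76]
shift [ 0.     -0.0003  0.0203] spin 0.0003 dist 0.0102
```

```bash
for i in 1 2; do python3 -m creep '[[0,0,0,0.002,0],[0,0,0,0.004,0],[0,0,0,0.004,0]]' | grep -E "pos|contact"; done
```

```text
position: [0.7498, 0.0224, 0.2381]
contact_force: [-0.5, 0.2, -0.1]
position: [0.7498, 0.0224, 0.2361]
contact_force: [0.7, -0.3, -1.3]
```

```bash
for i in 1 ; do python3 -m creep '[[0,0,0,0.002,0],[0,0,0,0.004,0],[0,0,0,0.004,0]]' | grep -E "pos|contact"; done;  python3 -m creep '[[0,0,0,0.002,0],[0,0,0,0.004,0],[0,0,0,0.004,0]]' | grep -E "pos|contact"; python3 -c "
from h import *
go(.7497,.0223,.23,129.8)"
```

```text
position: [0.7498, 0.0224, 0.234]
contact_force: [-0.8, -0.5, -0.7]
position: [0.75, 0.0224, 0.2327]
contact_force: [-0.9, -0.0, 0.9]
t 10.8 pos [0.75   0.0224 0.2327] yaw 129.89 F [-0.9 -0.   0.9] M [0.12 0.11 0.01] w 0.0088 gf 107.7 tilt [ 0.001  0.    -1.   ] q [-0.06  0.55  1.09  0.    1.5  -0.76]
shift [ 0.0002 -0.0005  0.0055] spin 0.0003 dist 0.0027
```

```bash
python3 -m creep '[[0,0,0,0.002,0],[0,0,0,0.003,0],[0,0,0,0.003,0]]' | grep -E "pos|contact";  python3 -c "
from h import *
go(.7497,.0223,.21,129.8)"
```

```text
position: [0.75, 0.0224, 0.231]
contact_force: [-0.2, 0.2, 1.6]
t 11.1 pos [0.75   0.0224 0.231 ] yaw 129.89 F [-0.2  0.2  1.6] M [0.13 0.17 0.01] w 0.0087 gf 107.7 tilt [ 0.  0. -1.] q [-0.06  0.55  1.09  0.    1.5  -0.76]
shift [ 0.0003 -0.0005  0.042 ] spin 0.0003 dist 0.021
```

```bash
python3 -m creep '[[0,0,0,0.002,0],[0,0,0,0.003,0],[0,0,0,0.003,0]]' | grep -E "pos|contact";  python3 -c "
from h import *
go(.7497,.0223,.21,129.8)"
```

```text
position: [0.75, 0.0224, 0.2293]
contact_force: [0.3, -0.9, 2.6]
t 11.4 pos [0.75   0.0224 0.2293] yaw 129.89 F [ 0.3 -0.9  2.6] M [0.23 0.22 0.02] w 0.0088 gf 107.8 tilt [ 0.  0. -1.] q [-0.06  0.55  1.09  0.    1.49 -0.76]
shift [ 0.0002 -0.0005  0.0387] spin 0.0003 dist 0.0193
```

```bash
for i in 1 2; do python3 -m creep '[[0,0,0,0.002,0],[0,0,0,0.004,0],[0,0,0,0.004,0]]' | grep -E "pos|contact"; done;  python3 -c "
from h import *
go(.7497,.0223,.21,129.8)"
```

```text
position: [0.7498, 0.0225, 0.2273]
contact_force: [-0.1, 0.3, 3.2]
position: [0.7499, 0.0226, 0.2252]
contact_force: [-1.1, 0.1, 3.4]
t 12.0 pos [0.7499 0.0226 0.2252] yaw 129.89 F [-1.1  0.1  3.4] M [ 0.27  0.29 -0.01] w 0.0087 gf 107.9 tilt [ 0.  0. -1.] q [-0.06  0.56  1.1   0.    1.49 -0.76]
shift [-0.0002 -0.0006  0.0305] spin 0.0003 dist 0.0152
```

Smooth and spring-like: 3.4 N at about 8 mm.

```bash
for i in 1 2 3; do python3 -m creep '[[0,0,0,0.002,0],[0,0,0,0.004,0],[0,0,0,0.004,0]]' | grep -E "pos|contact"; done;  python3 -c "
from h import *
go(.7497,.0223,.21,129.8)"
```

```text
position: [0.7501, 0.0223, 0.2233]
contact_force: [0.2, 0.2, 4.9]
position: [0.7501, 0.0222, 0.2212]
contact_force: [-0.1, -0.5, 4.8]
position: [0.7501, 0.0221, 0.2192]
contact_force: [0.3, -0.6, 3.7]
t 12.9 pos [0.7501 0.0221 0.2192] yaw 129.89 F [ 0.3 -0.6  3.7] M [ 0.15  0.07 -0.02] w 0.0087 gf 108.0 tilt [ 0. -0. -1.] q [-0.06  0.56  1.11 -0.    1.47 -0.76]
shift [ 0.0008 -0.0004  0.0184] spin 0.0002 dist 0.0092
```

```bash
for i in 1 2; do python3 -m creep '[[0,0,0,0.002,0],[0,0,0,0.003,0],[0,0,0,0.003,0]]' | grep -E "pos|contact"; done;  python3 -c "
from h import *
go(.7497,.0223,.21,129.8)"
```

```text
position: [0.7502, 0.022, 0.2177]
contact_force: [2.0, -2.4, 4.0]
position: [0.7501, 0.0221, 0.2162]
contact_force: [1.7, -1.6, 4.0]
t 13.5 pos [0.7501 0.0221 0.2162] yaw 129.89 F [ 1.7 -1.6  4. ] M [ 0.04  0.02 -0.07] w 0.0088 gf 108.0 tilt [ 0. -0. -1.] q [-0.06  0.56  1.11 -0.    1.47 -0.76]
shift [ 0.0008 -0.0003  0.0123] spin 0.0002 dist 0.0062
```

```bash
for i in 1 2; do python3 -m creep '[[0,0,0,0.002,0],[0,0,0,0.002,0]]' | grep -E "pos|contact"; done;  python3 -c "
from h import *
go(.7497,.0223,.21,129.8)"
```

```text
position: [0.7502, 0.0219, 0.215]
contact_force: [2.4, -3.6, 2.9]
position: [0.7503, 0.0217, 0.2137]
contact_force: [3.0, -4.3, 1.7]
t 13.9 pos [0.7503 0.0217 0.2137] yaw 129.88 F [ 3.  -4.3  1.7] M [-0.46 -0.39  0.01] w 0.0086 gf 107.7 tilt [ 0.    -0.001 -1.   ] q [-0.06  0.56  1.12 -0.    1.46 -0.76]
shift [ 0.0017 -0.0001  0.0074] spin 0.0002 dist 0.0038
```

```bash
for i in 1 2; do python3 -m creep '[[0,0,0,0.002,0],[0,0,0,0.002,0]]' | grep -E "pos|contact"; done;  python3 -c "
from h import *
go(.7497,.0223,.21,129.8)"
```

```text
position: [0.7484, 0.0234, 0.2116]
contact_force: [-0.9, 0.1, -1.6]
position: [0.7491, 0.0231, 0.2114]
contact_force: [0.2, -0.0, -1.0]
t 14.3 pos [0.7491 0.0231 0.2114] yaw 129.92 F [ 0.2 -0.  -1. ] M [ 0.02  0.04 -0.01] w 0.009 gf 107.4 tilt [-0.002  0.001 -1.   ] q [-0.06  0.56  1.12  0.    1.46 -0.76]
shift [-0.002  -0.0001  0.0027] spin 0.0003 dist 0.0017
```

Snapped: the load vanished 22 mm after contact. I'll loosen the grip and swing the handle down a little about the bar.

```bash
python3 -m creep '[[0,0,0,0,0],[0,0,0,0,0],[0,0,0,0,0]]' 20 | grep -E "pos|contact|grip"; python3 -m creep '[[0,0,0,0.003,0],[0,0.0003,0,0.006,0],[0,0.0005,0,0.01,0],[0,0.0005,0,0.01,0]]' | grep -E "pos|contact";  python3 -c "
from h import *
go(.7497,.0223,.21,129.8)"
```

```text
position: [0.7498, 0.0225, 0.2123]
contact_force: [-0.4, 1.1, -0.9]
gripper_force: 107.4
position: [0.7496, 0.0231, 0.2082]
contact_force: [-1.8, 2.1, 4.2]
t 15.0 pos [0.7496 0.0231 0.2082] yaw 129.9 F [-1.8  2.1  4.2] M [ 0.53  0.44 -0.02] w 0.0086 gf 108.1 tilt [ 0.001  0.001 -1.   ] q [-0.06  0.56  1.13  0.    1.45 -0.76]
shift [-0.0012 -0.0009 -0.0037] spin 0.0003 dist 0.002
```

```bash
python3 -m creep '[[0,0,0,-0.002,0],[0,0,0,-0.002,0]]' | grep -E "pos|contact"; python3 -m creep '[[0.1,0,0,0,0],[0.1,0,0,0,0]]' 20 | grep -E "pos|contact|grip|width"; python3 -m creep '[[0.105,0,0,0,0],[0.105,0,0,0,0]]' 20 | grep -E "pos|contact|grip|width"
```

```text
position: [0.7496, 0.023, 0.2087]
contact_force: [-1.0, 2.2, 3.2]
position: [0.7496, 0.023, 0.2084]
contact_force: [-2.2, 2.5, 4.2]
width: 0.0089
gripper_force: 103.2
position: [0.7496, 0.023, 0.2083]
contact_force: [-1.8, 3.6, 4.7]
width: 0.0093
gripper_force: 90.8
```

```bash
python3 -m creep '[[0.115,0,0,0,0],[0.115,0,0,0,0]]' 20 | grep -E "pos|contact|grip|width"; python3 -m creep '[[0.125,0,0,0,0],[0.125,0,0,0,0]]' 20 | grep -E "pos|contact|grip|width"
```

```text
position: [0.7495, 0.0229, 0.2083]
contact_force: [-1.9, 2.4, 3.6]
width: 0.0099
gripper_force: 65.7
position: [0.7491, 0.0227, 0.2078]
contact_force: [-3.4, 2.4, 2.7]
width: 0.0108
gripper_force: 40.3
```

```bash
python3 -m creep '[[0.132,0,0,0,0],[0.132,0,0,0,0]]' 20 | grep -E "pos|contact|grip|width"; python3 -m creep '[[0.132,0.0003,0,0.004,0],[0.132,0.0008,0,0.008,0],[0.132,0.0008,0,0.008,0]]' 20 | grep -E "pos|contact|grip|width"
```

```text
position: [0.7494, 0.0227, 0.2077]
contact_force: [-3.0, 2.3, 1.3]
width: 0.0117
gripper_force: 22.2
position: [0.7496, 0.0225, 0.2038]
contact_force: [-2.2, 1.4, 0.6]
width: 0.0114
gripper_force: 22.3
```

```bash
python3 -m creep '[[0.132,0.002,0,0.004,0],[0.132,0.003,0,0.008,0],[0.132,0.004,0,0.012,0],[0.132,0.005,0,0.016,0],[0.132,0.005,0,0.016,0]]' 20 | grep -E "pos|contact|grip|width"; python3 -m creep '[[0.132,0.002,0,0.004,0],[0.132,0.003,0,0.008,0],[0.132,0.0045,0,0.012,0],[0.132,0.006,0,0.016,0],[0.132,0.006,0,0.016,0]]' 20 | grep -E "pos|contact|grip|width"
```

```text
position: [0.748, 0.0246, 0.1959]
contact_force: [0.2, -0.8, 0.4]
width: 0.0113
gripper_force: 22.7
position: [0.7458, 0.0272, 0.1879]
contact_force: [-0.6, -0.6, 1.3]
width: 0.0113
gripper_force: 23.4
```

```bash
python3 -m creep '[[0.132,0.002,0,0.004,0],[0.132,0.004,0,0.008,0],[0.132,0.006,0,0.013,0],[0.132,0.008,0,0.017,0],[0.132,0.008,0,0.017,0]]' 20 | grep -E "pos|contact|grip|width"
python3 - <<'E'
from h import *
from rig import eyes
import cv2
A=eyes.get_image("scene")["frame"]
a=A[180:260,310:390,::-1]
cv2.imwrite("pics/turn.png",cv2.resize(a,(560,560),interpolation=3))
E
```

```text
position: [0.7431, 0.0303, 0.1794]
contact_force: [0.7, -0.4, 1.8]
width: 0.0112
gripper_force: 24.5
```

View pics/turn.png

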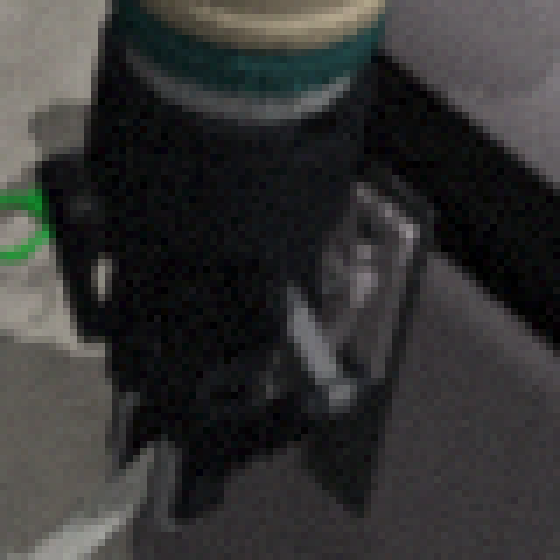

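The handle hangs about 30° down at the lower left, and the gripper body is near the hook. I'll let go here and wait before backing off.

```bash
python3 -m creep '[[0.5,0,0,0,0],[0.5,0,0,0,0],[0.5,0,0,0,0],[0.5,0,0,0,0],[0.5,0,0,0,0],[0.5,0,0,0,0],[0.5,0,0,0,0],[0.5,0,0,0,0]]' | grep -E "pos|contact|grip|width"; python3 -m creep '[[0.5,-0.02,0,0,0],[0.5,-0.05,0,0,0],[0.5,-0.1,0,0,0],[0.5,-0.15,0,-0.05,0],[0.5,-0.17,0,-0.15,0],[0.5,-0.17,0,-0.25,0],[0.5,-0.17,0,-0.3,0],[0.5,-0.17,0,-0.3,0]]' | grep -E "pos|contact|grip|width"; python3 -c "
from h import *
go(.55,-.35,.35,129.8)"
```

```text
position: [0.7434, 0.0302, 0.1798]
contact_force: [0.3, -0.0, -0.7]
width: 0.0425
gripper_force: 0.0
position: [0.8002, -0.0369, 0.3363]
contact_force: [0.1, 0.1, -0.3]
width: 0.0425
gripper_force: 0.0
t 19.65 pos [ 0.8002 -0.0369  0.3363] yaw 129.82 F [ 0.1  0.1 -0.3] M [-0.   -0.03 -0.04] w 0.0425 gf 0.0 tilt [ 0.012 -0.002 -1.   ] q [-0.13  0.63  0.7  -0.    1.8  -0.83]
shift [-0.1607 -0.7851 -0.0321] spin 0.0001 dist 0.401
```

Clear of the hook. I'll move the arm aside to see it and let the scoop settle.

```bash
python3 -m creep '[[0.5,-0.16,-0.785,-0.03,0],[0.5,-0.16,-0.785,-0.03,0],[0.5,-0.16,-0.785,-0.03,0],[0.5,-0.16,-0.785,-0.03,0],[0.5,-0.16,-0.785,-0.03,0],[0.5,-0.16,-0.785,-0.03,0],[0.5,-0.16,-0.785,-0.03,0],[0.5,-0.16,-0.785,-0.03,0],[0.5,-0.16,-0.785,-0.03,0],[0.5,-0.16,-0.785,-0.03,0]]' | grep -E "pos|contact"; python3 -m creep '[[0.5,0,0,0,0],[0.5,0,0,0,0],[0.5,0,0,0,0],[0.5,0,0,0,0],[0.5,0,0,0,0],[0.5,0,0,0,0],[0.5,0,0,0,0],[0.5,0,0,0,0],[0.5,0,0,0,0],[0.5,0,0,0,0]]' |grep clock
python3 - <<'E'
from rig import eyes
import cv2,numpy as np
A=eyes.get_image("scene")["frame"]
for _ in range(4): B=eyes.get_image("scene")["frame"]
print("change",np.abs(A.astype(int)-B)[190:300,320:400].mean())
cv2.imwrite("pics/end.png",cv2.resize(A[190:300,310:400,::-1],(490,599),interpolation=3))
E
```

```text
position: [0.547, -0.3499, 0.3437]
contact_force: [0.6, 0.5, 0.4]
clock: 21.65
change 3.2355681818181816
```

View pics/end.png

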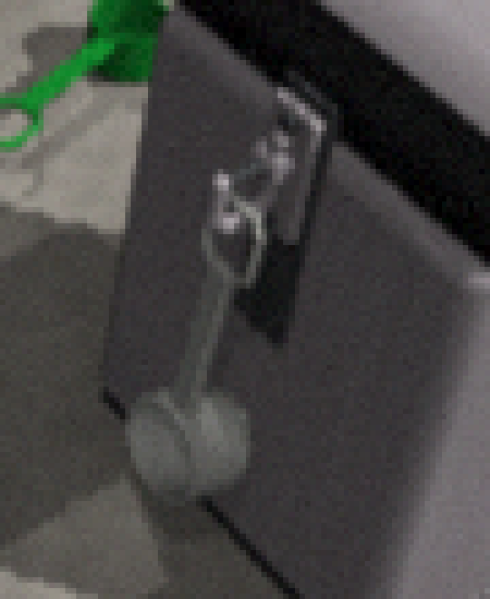

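The scoop hangs ring up from the hook, with the ring around the J's bottom at ≈(235,215) in the crop, the nose and gate above it and the cup beside the caddy. I'll wait a few seconds for any swing to stop, then hand in.

```bash
for i in 1 2 3 4 5; do python3 -m creep '[[0.5,0,0,0,0],[0.5,0,0,0,0],[0.5,0,0,0,0],[0.5,0,0,0,0],[0.5,0,0,0,0],[0.5,0,0,0,0],[0.5,0,0,0,0],[0.5,0,0,0,0],[0.5,0,0,0,0],[0.5,0,0,0,0]]' >/dev/null; done
python3 - <<'E'
from rig import eyes,manip
import numpy as np
F=[eyes.get_image("scene")["frame"].astype(int) for _ in range(8)]
for k in(1,4,7): d=np.abs(F[0]-F[k]); print(d[220:285,330:358].mean(),"ref",d[250:300,380:400].mean())
print(manip.get_state()["clock"]); print(manip.sign_off())
E
```

```text
2.873809523809524 ref 2.764
2.938827838827839 ref 2.721
2.9404761904761907 ref 2.7373333333333334
27.3
the job is handed in; nothing more can be done
None
```

The metal scoop is clipped on the hook and hanging still, ring up; I handed the job in at 27.3 s. The gate snapped shut about 22 mm after contact, the highest force I read while pressing was about 5 N, and I saw no contact with the other things on the bar.

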